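# Load coated covers into the carrier with the lifter and lock it

### The job

Slide the carrier's transport lock fully open, then use the lifter to carry every freshly coated cover from the bench into a bay of the carrier, one flat on the floor of each bay, square and fully inside; never touch the covers with the gripper's fingers. When all are in, lay the lifter flat back on its mat, lengthwise, and slide the lock fully home to its locked end stop. Leave the other things on the bench alone.

Things in the scene. Friction and masses are not known exactly. Their poses are not given: they have to be found in the camera images.
- cover_a: coated metal cover, 90 (x) x 100 (y) x 12 mm: flat 3 mm sheet on two folded lips, 3 mm thick and 9 mm high, along its two y edges, so a free space 94 mm wide and 9 mm high runs beneath it along x, open at both ends (either will do). Origin: centre, at the lips' lower edge. Loose, 80-130 g. Starts right side up on the bench, its x roughly along the world's y; may be absent
- cover_b: coated metal cover, 90 (x) x 100 (y) x 12 mm: flat 3 mm sheet on two folded lips, 3 mm thick and 9 mm high, along its two y edges, so a free space 94 mm wide and 9 mm high runs beneath it along x, open at both ends (either will do). Origin: centre, at the lips' lower edge. Loose, 80-130 g. Starts right side up on the bench, its x roughly along the world's y; may be absent
- cover_c: coated metal cover, 90 (x) x 100 (y) x 12 mm: flat 3 mm sheet on two folded lips, 3 mm thick and 9 mm high, along its two y edges, so a free space 94 mm wide and 9 mm high runs beneath it along x, open at both ends (either will do). Origin: centre, at the lips' lower edge. Loose, 80-130 g. Starts right side up on the bench, its x roughly along the world's y; may be absent
- lifter: spatula, 180 g: blade 56 mm wide, 2.5 thick, from x = 20 to 165 mm (front); upright neck 30 mm wide, front face at x = 48; black bar handle above, x = -50 to 50, 18 mm wide (y), z = 40 to 64. Origin: under the handle's middle, at the blade's underside; z up. A cover slid on up to the neck has its centre at x = 93. Centre of mass near x = 50. Starts flat on its mat
- lifter_grip (a point): good point to grip the lifter: in the handle, 5 mm ahead of its middle, 52 mm above the blade's underside; pinch across the 18 mm width (lifter's y) from above. A firm grip (about 80 N or more) keeps the blade level under load
- lifter_mid (a point): middle of the lifter's length (x = 57.5 mm, y = 0, z = 0 in its frame); axes as the lifter's
- lifter_mat: thin dark rubber mat, 250 mm along its x by 110 mm, flat on the bench (top at bench height, within 1 mm), the lifter's place. Origin: its centre. Fixed
- carrier: grey tray fixed to the bench, 368 mm along y; floor 20 mm high, from x = -48 to 65 mm. Three bays (centres y = 120, 0, -120) parted by 4 mm dividers 10 mm high (116-118 mm clear). Covers enter from the open -x side, their x along the carrier's x, lips on the floor. Origin: on the bench; x points into the bays, roughly the world's +y
- bay_0 (a point): centre of bay 0 at its floor (20 mm above the bench); axes as the carrier's. 58 mm beyond it (+x) stand 12 mm high end stops in the bay's two corners; the gap of 80 mm between them lets a blade stick out
- bay_1 (a point): centre of bay 1 at its floor (20 mm above the bench); axes as the carrier's. 58 mm beyond it (+x) stand 12 mm high end stops in the bay's two corners; the gap of 80 mm between them lets a blade stick out
- bay_2 (a point): centre of bay 2 at its floor (20 mm above the bench); axes as the carrier's. 58 mm beyond it (+x) stand 12 mm high end stops in the bay's two corners; the gap of 80 mm between them lets a blade stick out
- gate (a joint): transport lock: bar with three upright tabs (14 mm wide, tops 14 mm above the bay floor) sliding along the carrier's y at carrier x = -66 mm. In m: 0 = locked end stop (a tab before the middle of each bay), 0.06 = open end stop (tabs in line with dividers). Grows as it moves to the carrier's -y (away from the robot). Needs 2-4 N, stays where left. The bar lies below the bay floor
- gate_grip (a point): the lock's black square grip post, 18 x 18 mm, standing on the middle tab; post from 34 to 78 mm above the bench; this point is on its axis 60 mm above the bench. It moves with the lock; its axes are the carrier's
- nipple_a: bystander: brass nipple, 34 mm across, 36 mm high. Origin: underside (as built). Leave alone
- nipple_b: bystander: brass nipple, 34 mm across, 36 mm high. Origin: underside (as built). Leave alone
- grease_can: bystander: plain can, 72 mm across, 70 mm high. Origin: underside (as built). Leave alone
- screwdriver: bystander: screwdriver lying down. Origin: underside (as built). Leave alone
- elbow: bystander: copper elbow fitting, 20 mm high, about 50 mm long. Origin: underside (as built). Leave alone
- marker_jar: bystander: grey jar with black cap, 60 mm across, 85 mm high. Origin: underside (as built). Leave alone
There are look-alikes about, which are no part of the job. What is shaped like the cover_b but brown or pink is not meant.

How it is judged (in metres and radians):
On the way, in this order (a step that is already met when the one before it is completed fails the run):
1. the transport lock is slid fully open (value of joint gate above 0.054 m), for 0.2 s.
2. every cover present lies flat in a bay, with the lock open ((horizontal distance between cover_a and bay_0 below 0.022 m or horizontal distance between cover_a and bay_1 below 0.022 m or horizontal distance between cover_a and bay_2 below 0.022 m) and z of cover_a in the frame of carrier between 0.017 and 0.0245 m and angle between each of cover_a, cover_b, cover_c's own z axis and vertical below 0.06 rad and angle between the x axis of each of cover_a, cover_b, cover_c and the x axis of carrier, either way round below 0.2 rad and linear speed of each of cover_a, cover_b, cover_c below 0.02 m/s and (horizontal distance between cover_b and bay_0 below 0.022 m or horizontal distance between cover_b and bay_1 below 0.022 m or horizontal distance between cover_b and bay_2 below 0.022 m) and z of cover_b in the frame of carrier between 0.017 and 0.0245 m and (horizontal distance between cover_c and bay_0 below 0.022 m or horizontal distance between cover_c and bay_1 below 0.022 m or horizontal distance between cover_c and bay_2 below 0.022 m) and z of cover_c in the frame of carrier between 0.017 and 0.0245 m and value of joint gate above 0.03 m), for 0.2 s.
3. the transport lock is slid home to its locked stop (value of joint gate below 0.005 m), for 0.2 s.
At the end, for the whole second after the job is handed in: each cover flat on a bay floor, one to a bay (centre within 22 mm of the bay centre, within 0.2 rad of square); lock within 5 mm of its locked stop; lifter flat on its mat, middle within 45 mm of the mat centre, lengthwise within 0.4 rad (either way round); all at rest ((horizontal distance between cover_a and bay_0 below 0.022 m or horizontal distance between cover_a and bay_1 below 0.022 m or horizontal distance between cover_a and bay_2 below 0.022 m) and z of cover_a in the frame of carrier between 0.017 and 0.0245 m and angle between each of cover_a, cover_b, cover_c's own z axis and vertical below 0.06 rad and angle between the x axis of each of cover_a, cover_b, cover_c and the x axis of carrier, either way round below 0.2 rad and linear speed of each of cover_a, cover_b, cover_c, lifter below 0.02 m/s and (horizontal distance between cover_b and bay_0 below 0.022 m or horizontal distance between cover_b and bay_1 below 0.022 m or horizontal distance between cover_b and bay_2 below 0.022 m) and z of cover_b in the frame of carrier between 0.017 and 0.0245 m and (horizontal distance between cover_c and bay_0 below 0.022 m or horizontal distance between cover_c and bay_1 below 0.022 m or horizontal distance between cover_c and bay_2 below 0.022 m) and z of cover_c in the frame of carrier between 0.017 and 0.0245 m and value of joint gate below 0.005 m and horizontal distance between lifter_mid and lifter_mat below 0.045 m and angle between lifter's own z axis and vertical below 0.08 rad and height (world z) of lifter below 0.006 m and angle between the x axis of lifter and the x axis of lifter_mat, either way round below 0.4 rad); the robot touches nothing.
It fails at once if the gripper's fingers press on a freshly coated cover (contact force between the fingers and cover_a above 1.5 N or contact force between the fingers and cover_b above 1.5 N or contact force between the fingers and cover_c above 1.5 N).
It fails at once if a bystander is shoved aside (more than 40 mm) (distance of any of nipple_a, nipple_b, grease_can, screwdriver, elbow, marker_jar from where it was at the start of the episode above 0.04 m).
Of cover_a, cover_b, cover_c only 2 to 3 are there at a start; the rules pass over those that are not, and their reading is None.
At some moment in a run one of cover_a, cover_b, cover_c, lifter may be knocked a few centimetres aside while the robot is not near it.
It also fails if it takes over 210 s, if anything falls off the work surface, if the arm or the gripper's body presses on something with over 40 N, if the wrist force passes 120 N, or if a joint passes its speed limit or range.

### The arm

A 6-joint arm with a two-finger parallel gripper is mounted at the origin on the work surface. World frame = base frame: x ahead of the robot, y to its left, z up, the work surface at z = 0. Lengths are in m, angles in degrees, forces in N, time in s.
With the tool pointing down it reaches from about 0.275 to 0.825 m from the base axis. Payload 4.9 kg.
Tool frame: the origin (TCP) lies between the finger pads; the fingertips stand 8 mm ahead of it and the grasp point (between the pads) lies 11 mm behind it; x points along the fingers, z is the direction in which the jaws open and shut, and the axes are right-handed (so a half turn about x gives the same grasp; the last joint's range is limited). The gripper opens to 85 mm and grips with 20 to 120 N. Pads are 22 mm wide; open, the fingers measure 114 mm over their backs; the gripper's body (76 mm by 85 mm) begins 54 mm behind the grasp point. The pads swing forward as they close: fully open they stand 13 mm farther back than shut.
Start: joints at [-83.778, 18.69, -11.035, 60.275, 0, 82.311], TCP at [0.132, -0.534, 0.239] pointing down, gripper open.
Joint ranges: [-152.03, 152.03], [-55.5, 102.48], [-74.3, 77.21], [-110.64, 120.58], [-84.22, 78.4], [-180, 180]. Speed limits (degrees/s): [147.25, 147.25, 180, 180, 180, 180].

### API

Orientations are given as [roll, pitch, yaw] about the fixed x, y, z axes, in that order (R = Rz(yaw) Ry(pitch) Rx(roll)).
In Python, from workcell import move_ptp, move_straight, set_joints, command_gripper, wait, solve_ik, grab_frame, camera_model, IKError, sign_off, get_clock, get_joints, get_joint_velocities, get_joint_torque, get_tool_pos, get_ee_rot, get_ft_force, get_ft_torque, get_width gives the robot as it stands. Calls block until the motion is done:
- move_ptp(position, orientation): joint-space move of the TCP to a pose.
- move_straight(position, attitude=None, max_speed=0.15, threshold=None): straight line of the TCP; attitude=None keeps the orientation; max_speed is the mean speed in m/s. With threshold (N) it stops when the force on the tool has changed by that much, and returns True; else False.
- set_joints(angles): joint-space move.
- command_gripper(opening, newtons=None): finger opening in m; newtons is the grip in N (None keeps the last); returns when the fingers have stopped.
- wait(seconds).
- solve_ik(position, orientation): joint angles nearest the present ones, or None.
- grab_frame(name): name is "scene" or "top"; returns (picture, depth): 400x640x3 uint8, red, green, blue; 400x640 float32, m along the optical axis (not along the pixel's ray), 0 where there is no reading.
- camera_model(name): a dict with "camera_matrix" (3x3 intrinsics, pixels), "rvec" (rotation vector, rad) and "tvec" (3), from world to camera coordinates, as OpenCV has them. Camera axes: x right, y down, z forward; pixel columns grow to the right and rows downward; lengths in m; the calibration is good to about 2 mm. A picture is of the moment at which its call begins. camera_model takes no time and is no camera call.
A pose or a line that the arm cannot do raises IKError and nothing moves.
- sign_off(): hands the job in, once; it reports no verdict.
Readings, each from a call of its own:
- get_clock(): time.
- get_joints(): joint angles.
- get_joint_velocities(): joint speeds.
- get_joint_torque(): joint torques, N m.
- get_tool_pos(): TCP position.
- get_ee_rot(): TCP orientation.
- get_ft_force(): force on the tool from outside, world axes, zero at the start.
- get_ft_torque(): the same for the moment, N m.
- get_width(): finger opening in m.
Only numpy, scipy, OpenCV 4.12 (cv2) and the standard library are available. Lean on these libraries where they do the work, as an engineer would, in place of code of your own. Each camera call takes 0.05 s, during which the arm holds its last target.

## Working session

There is one attempt and no reset: what is moved stays moved. The work goes in short steps, each a Python script; the robot and the scene stay as the last script left them, time stands still between calls to the robot, and variables do not carry over. Pictures are saved under pics/ and viewed, and the job is handed in when it is done.

```bash
ls; mkdir -p pics; python3 - <<'E'
from workcell import *
import cv2, numpy as np
for n in ("scene","top"):
    im,d=grab_frame(n); cv2.imwrite(f"pics/{n}0.png",im[:,:,::-1]); np.save(f"pics/{n}0d.npy",d); np.save(f"pics/{n}0.npy",im)
    m=camera_model(n); K=np.array(m["camera_matrix"]); R,_=cv2.Rodrigues(np.array(m["rvec"])); 
    print(n,K.tolist(),(-R.T@np.array(m["tvec"]).ravel()).tolist(), R[2].tolist(), (d==0).mean())
print(get_clock(),get_joints(),get_tool_pos(),get_ee_rot(),get_width())
E
```

```text
pics
scene [[435.87527520907514, 0.0, 326.9674396011272], [0.0, 435.87527520907514, 203.77925233576755], [0.0, 0.0, 1.0]] [1.1151784825779807, -0.5734136684278442, 1.1246186094717845] [-0.3942777661962399, 0.43856023593632476, -0.8075951724340471] 0.00383203125
top [[474.6437566535177, 0.0, 315.31789246121065], [0.0, 474.6437566535177, 206.77087456625674], [0.0, 0.0, 1.0]] [0.426174495255303, -0.002054319276505164, 1.4400099044664698] [0.12354234982249063, 0.01603678523604142, -0.9922097103534264] 0.0040546875
0.1 [-8.37759621e+01  1.87270867e+01 -1.10843322e+01  6.02747680e+01
 -5.56131429e-05  8.23126840e+01] [ 0.13220498 -0.53336923  0.23860104] [172.34965481  89.91381308  96.2610087 ] 0.08556237921677308
```

View pics/scene0.png

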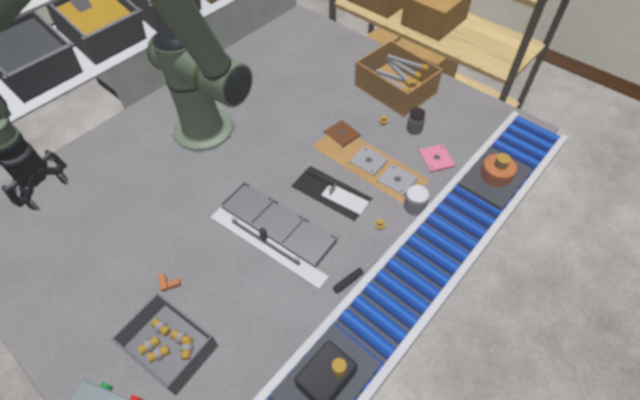

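View pics/top0.png

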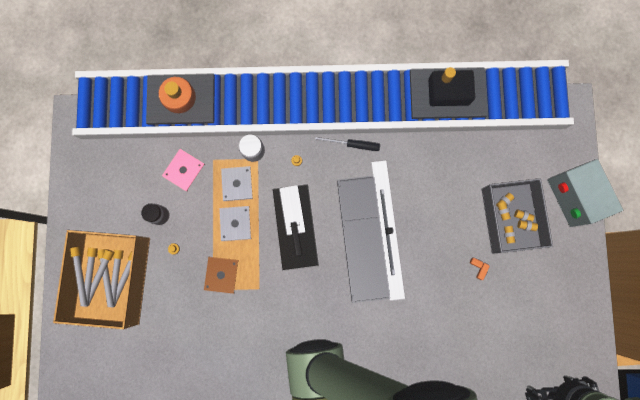

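Top view: candidates for covers are the two grey plates on the wooden board at (236,183) and (235,223). The brown one at (221,275) and the pink one at (183,170) are look-alikes. The lifter is on its black mat at about (295,225), the carrier at about (370,235), and the lock post at (390,231). I'll confirm with an enlarged crop and measure.

```bash
cat > h.py <<'E'
from workcell import *
import cv2, numpy as np
def cam(n):
    m=camera_model(n); R,_=cv2.Rodrigues(np.array(m["rvec"],float)); return np.array(m["camera_matrix"]),R,np.array(m["tvec"],float).ravel()
def ray(n,uv,z):
    K,R,t=cam(n); uv=np.atleast_2d(np.array(uv,float)); c=-R.T@t
    d=(np.c_[uv,np.ones(len(uv))]@np.linalg.inv(K).T)@R
    return c+d*((z-c[2])/d[:,2])[:,None]
def cloud(n,d):
    K,R,t=cam(n); v,u=np.mgrid[0:400,0:640]
    p=np.stack([(u-K[0,2])/K[0,0]*d,(v-K[1,2])/K[1,1]*d,d],-1)
    return (p-t)@R
def down(yaw): return [0,90,yaw]
def snap(name,tag,crop=None,s=3):
    im,d=grab_frame(name); np.save(f"pics/{name}{tag}.npy",im); np.save(f"pics/{name}{tag}d.npy",d)
    o=im[:,:,::-1]
    if crop: u0,v0,u1,v1=crop; o=cv2.resize(o[v0:v1,u0:u1],None,fx=s,fy=s,interpolation=cv2.INTER_CUBIC)
    cv2.imwrite(f"pics/{name}{tag}.png",o); return im,d
E
python3 - <<'E'
from h import *
im=np.load("pics/top0.npy"); d=np.load("pics/top0d.npy"); P=cloud("top",d)
for n,(u,v) in dict(bench=(320,300),board=(228,250),coverA=(246,190),coverB=(245,230),mat=(300,258),blade=(290,200),handle=(295,235),floor=(352,205),floor1=(362,240),floor2=(366,280),post=(390,231),white=(380,180),bar=(386,215),can=(250,147),nip=(296,160)).items():
    print(n,np.round(np.median(P[v-1:v+2,u-1:u+2].reshape(-1,3),0),4))
o=im[140:310,200:420,::-1]; cv2.imwrite("pics/crop0.png",cv2.resize(o,None,fx=3.5,fy=3.5,interpolation=cv2.INTER_CUBIC))
E
```

```text
bench [0.3251 0.0121 0.0015]
board [0.4784 0.2881 0.0012]
coverA [0.6595 0.2317 0.013 ]
coverB [0.5375 0.2349 0.0122]
mat [0.4505 0.07   0.0007]
blade [0.6276 0.0986 0.0026]
handle [0.5162 0.0803 0.066 ]
floor [ 0.6062 -0.0897  0.021 ]
floor1 [ 0.5005 -0.117   0.018 ]
floor2 [ 0.3822 -0.1249  0.0208]
post [ 0.5216 -0.1928  0.0778]
white [ 0.683  -0.1781  0.0079]
bar [ 0.5746 -0.1909  0.015 ]
can [0.7794 0.2106 0.0699]
nip [0.7438 0.0766 0.0358]
```

View pics/crop0.png

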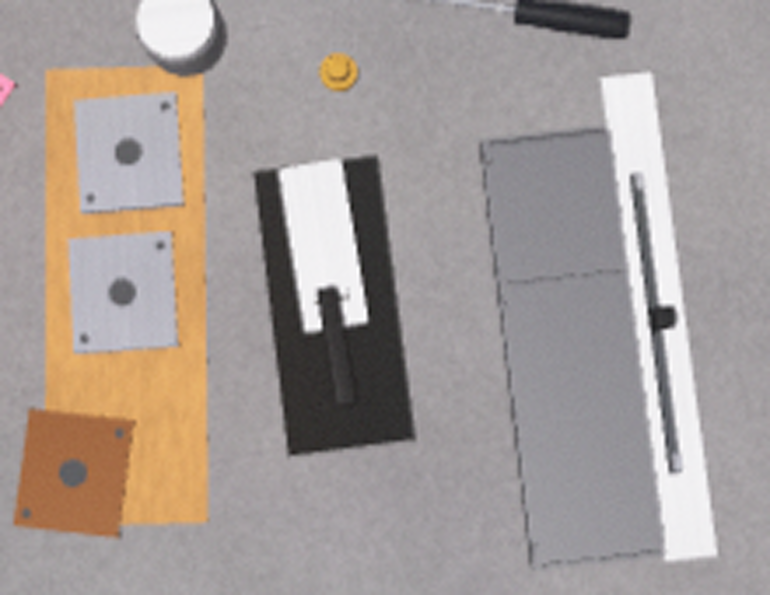

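The crop confirms two silvery covers at crop (127,152) and (122,292), tops at 12-13 mm. The brown and pink plates are look-alikes. The lock bar has its post at crop (662,317). Next I fit the poses.

```bash
cat >> h.py <<'E'
def rect(pts):
    """minAreaRect on world xy (m) -> centre, long side, short side, yaw deg of long side"""
    (cx,cy),(w,h),a=cv2.minAreaRect((np.asarray(pts)[:,:2]*1000).astype(np.float32))
    if w<h: w,h,a=h,w,a+90
    return np.array([cx,cy])/1000,w,h,(a+90)%180-90
def comp(mask,minn=40):
    n,l,s,c=cv2.connectedComponentsWithStats(mask.astype(np.uint8),connectivity=4)
    return [l==i for i in range(1,n) if s[i,4]>minn]
def masks(im):
    hsv=cv2.cvtColor(im,cv2.COLOR_RGB2HSV); return hsv[...,0],hsv[...,1],hsv[...,2]
def covers(im,n="top"):
    # silvery plates: bluish grey, brighter than bench
    H,S,V=masks(im); out=[]
    m=(V>148)&(V<215)&(S<60)&(H>95)
    roi=np.zeros_like(m); roi[120:320,140:420]=1; m=cv2.morphologyEx((m&roi).astype(np.uint8),cv2.MORPH_CLOSE,np.ones((7,7)))
    for c in comp(m,300):
        v,u=np.nonzero(c); out.append((u.mean(),v.mean(),len(u))+rect(ray(n,np.c_[u,v],0.012)))
    return out
E
python3 - <<'E'
from h import *
im=np.load("pics/top0.npy"); d=np.load("pics/top0d.npy"); P=cloud("top",d); H,S,V=masks(im)
for u,v in [(246,190),(245,230),(320,300),(300,258),(290,200),(380,180),(352,205)]: print((u,v),H[v,u],S[v,u],V[v,u])
for c in covers(im): print("cover",c)
roi=np.zeros(V.shape,bool); roi[175:280,268:325]=1
m=(V<60)&roi; 
for c in comp(cv2.morphologyEx(m.astype(np.uint8),cv2.MORPH_CLOSE,np.ones((25,25))),300):
    v,u=np.nonzero(c); print("mat",rect(ray("top",np.c_[u,v],0.0005)))
m=roi&(P[...,2]>0.055)
for c in comp(m,30):
    v,u=np.nonzero(c); print("handle",rect(ray("top",np.c_[u,v],0.064)), P[c][:,2].mean())
m=roi&(V>200)
for c in comp(m,100):
    v,u=np.nonzero(c); print("blade",rect(ray("top",np.c_[u,v],0.0025)))
roi[:]=0; roi[150:310,330:378]=1
m=roi&(P[...,2]>0.014)&(P[...,2]<0.028)&(V<170)
for c in comp(m,300):
    v,u=np.nonzero(c); print("carrier",rect(ray("top",np.c_[u,v],0.020)))
roi[:]=0; roi[150:310,360:410]=1
m=roi&(V>200)
for c in comp(cv2.morphologyEx(m.astype(np.uint8),cv2.MORPH_CLOSE,np.ones((9,9))),300):
    v,u=np.nonzero(c); print("white",rect(ray("top",np.c_[u,v],0.006)))
m=roi&(P[...,2]>0.06)
for c in comp(m,8):
    v,u=np.nonzero(c); print("post",rect(ray("top",np.c_[u,v],0.078)), P[c].mean(0), u.mean(),v.mean())
m=roi&(V<120)&(P[...,1]<-0.17)
for c in comp(m,20):
    v,u=np.nonzero(c); print("bar",rect(ray("top",np.c_[u,v],0.02)),np.median(P[c][:,2]))
E
```

```text
(246, 190) 125 14 196
(245, 230) 127 12 193
(320, 300) 156 8 166
(300, 258) 0 0 47
(290, 200) 135 2 241
(380, 180) 135 2 241
(352, 205) 135 10 147
cover (np.float64(287.91968740454126), np.float64(225.9927705936259), 39284, array([0.57233813, 0.13410013]), 865.8009033203125, 599.5637817382812, 89.13126373291016)
cover (np.float64(236.3195067264574), np.float64(183.5280269058296), 892, array([0.68072992, 0.26146219]), 96.80400085449219, 87.6593017578125, 3.8519070148468018)
cover (np.float64(234.65438786565548), np.float64(223.26543878656554), 923, array([0.55885321, 0.26619482]), 97.1229248046875, 87.67138671875, 3.3471689224243164)
mat (array([0.5454574 , 0.08500721]), 244.714599609375, 105.93731689453125, 6.585786819458008)
handle (array([0.50675372, 0.07819603]), 99.68643188476562, 18.16716194152832, 8.725688934326172) 0.07031634262702316
blade (array([0.59901697, 0.09282551]), 144.79415893554688, 54.344635009765625, 8.89372730255127)
carrier (array([ 0.50712 , -0.118077]), 367.25482177734375, 111.38835906982422, 5.307469844818115)
white (array([ 0.5340719 , -0.19701303]), 421.3936462402344, 45.570919036865234, 5.857117176055908)
post (array([ 0.52486462, -0.19144911]), 18.112651824951172, 18.00128173828125, -78.09675884246826) [ 0.52489427 -0.19170474  0.0759654 ] 389.4651162790698 229.93023255813952
bar (array([ 0.5206488, -0.1979281]), 243.41729736328125, 21.242109298706055, 5.489063739776611) 0.01729596297860709
```

Sizes match what is given: cover 97×88 mm, handle 100×18, mat 245×106, carrier 367×111, post 18×18. First I open the lock.

```bash
cat >> h.py <<'E'
CY=5.5; a=np.radians(CY); cx=np.array([-np.sin(a),np.cos(a)]); cy=np.array([-np.cos(a),-np.sin(a)])
CO=np.array([0.5079,-0.1265])
def bay(i): return CO+cy*[0.12,0,-0.12][i]
def p3(xy,z): return [float(xy[0]),float(xy[1]),float(z)]
E
python3 - <<'E'
from h import *
post=np.array([0.5249,-0.1914])
for y in (CY,CY+180,98.8,-81.2): 
  for p in (p3(post,0.15),p3([.512,.079],0.15),p3([.55,.17],.1),p3([.52,-.25],.1)):
    q=solve_ik(p,down(y)); print(y,None if q is None else np.round(q,0))
command_gripper(0.06,40)
move_ptp(p3(post,0.14),down(CY)); move_straight(p3(post,0.052),max_speed=0.1)
command_gripper(0.0,40); print(get_width(),get_ft_force(),get_tool_pos())
hit=move_straight(p3(post-cy*0.054,0.052),max_speed=0.04,threshold=15)
print(hit,get_tool_pos(),get_ft_force(),get_clock())
wait(0.3)
im,d=snap("top","1",(330,140,430,310),3.5)
roi=np.zeros(im.shape[:2],bool); roi[150:310,360:410]=1
E
```

```text
5.5 [-28.  24. -17.  49.   0.  57.]
5.5 [  1.  20. -23.  47.   0.  85.]
5.5 [ 10.  29. -18.  44.   0.  94.]
5.5 [-33.  29. -18.  44.   0.  51.]
185.5 [ -28.   24.  -17.   49.    0. -123.]
185.5 [  1.  20. -23.  47.   0. -95.]
185.5 [ 10.  29. -18.  44.   0. -86.]
185.5 [ -33.   29.  -18.   44.    0. -129.]
98.8 [-28.  24. -17.  49.   0. -36.]
98.8 [  1.  20. -23.  47.   0.  -8.]
98.8 [ 10.  29. -18.  44.   0.   1.]
98.8 [-33.  29. -18.  44.   0. -42.]
-81.2 [-28.  24. -17.  49.   0. 144.]
-81.2 [  1.  20. -23.  47.   0. 172.]
-81.2 [  10.   29.  -18.   44.    0. -179.]
-81.2 [-33.  29. -18.  44.   0. 138.]
0.01759730225908834 [-1.25216632  0.84563915  3.78205747] [ 0.52502042 -0.19155252  0.05252333]
True [ 0.57128887 -0.18702494  0.05254818] [-2.27555658 -0.52137288  4.06549312] 4.9833
```

View pics/top1.png

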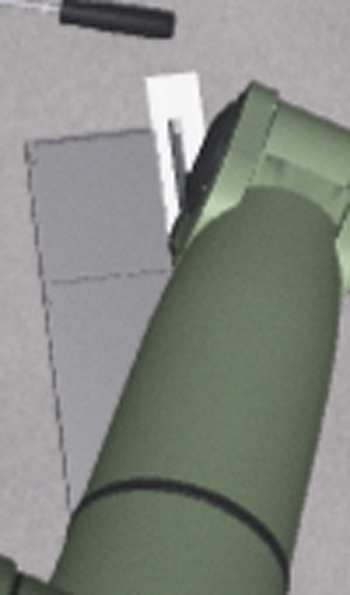

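```bash
python3 - <<'E'
from h import *
p=np.array(get_tool_pos()); 
hit=move_straight(p3(p[:2]-cy*0.012,0.0525),max_speed=0.02,threshold=30)
print(hit,get_tool_pos(),get_ft_force()); wait(0.3); print(get_tool_pos(),get_ft_force())
command_gripper(0.06,40)
p=get_tool_pos(); move_straight(p3(p[:2],0.16),max_speed=0.2)
move_ptp(p3([0.45,-0.40],0.25),down(90))
im,d=snap("top","2",(200,130,420,310),3.5); P=cloud("top",d)
roi=np.zeros(im.shape[:2],bool); roi[150:310,360:410]=1
for c in comp(roi&(P[...,2]>0.06),8):
    v,u=np.nonzero(c); print("post",rect(ray("top",np.c_[u,v],0.078)),u.mean(),v.mean())
print(get_clock())
E
```

```text
True [ 0.57111882 -0.18708375  0.05248261] [-3.83189481 -0.82972256  5.9281729 ]
[ 0.57110388 -0.1870904   0.05249408] [-3.84701085 -0.93258824  5.45894588]
post (array([ 0.57511377, -0.18617891]), 20.421321868896484, 17.238037109375, -2.0022659301757812) 387.2325581395349 213.2325581395349
8.9667
```

View pics/top2.png

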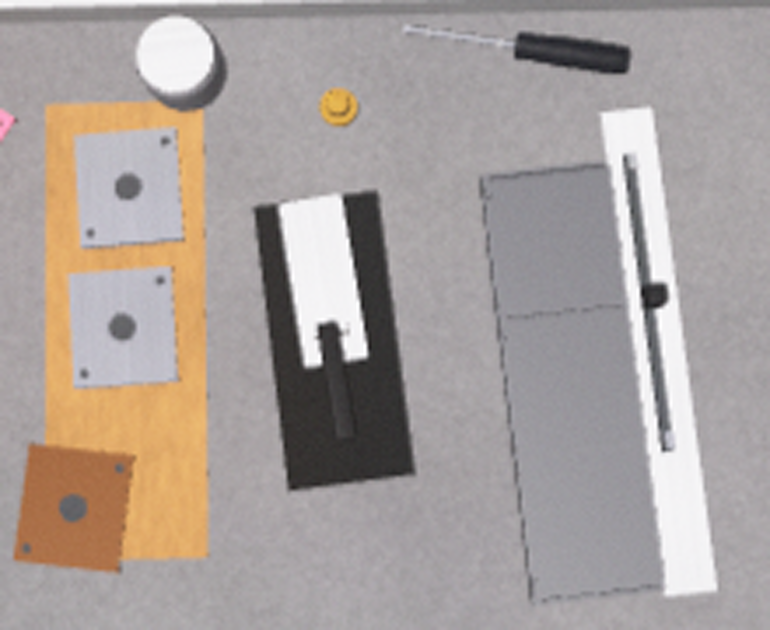

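```bash
python3 - <<'E'
from h import *
for tag in ("0","2"):
    im=np.load(f"pics/top{tag}.npy"); d=np.load(f"pics/top{tag}d.npy"); P=cloud("top",d); H,S,V=masks(im)
    roi=np.zeros(V.shape,bool); roi[150:310,360:410]=1
    for c in comp(roi&(V<120)&(P[...,1]<-0.17),20):
        v,u=np.nonzero(c); w=ray("top",np.c_[u,v],0.02)[:,:2]; s=(w-CO)@cy
        print("bar",len(u),rect(w)[0],"y range in carrier",s.min(),s.max())
    for c in comp(roi&(P[...,2]>0.06),8):
        v,u=np.nonzero(c); s=(ray("top",np.c_[u,v],0.078)[:,:2]-CO); print("post carrier y",(s@cy).min(),(s@cy).max(),"x",(s@cx).min(),(s@cx).max())
im,d=snap("scene","2",(190,170,350,300),5)
K,R,t=cam("scene"); 
P=cloud("scene",d); roi=np.zeros(im.shape[:2],bool); roi[200:270,230:320]=1
for c in comp(roi&(P[...,2]>0.06),4):
    v,u=np.nonzero(c); print("scene post", P[c].mean(0), ((P[c][:,:2]-CO)@cy).mean())
E
```

```text
bar 212 [ 0.5206488 -0.1979281] y range in carrier -0.12755425721939853 0.1158626640309216
post carrier y -0.01937226941871095 -0.0016405338466421381 x -0.07587335925300091 -0.0567515384035468
bar 196 [ 0.57597662 -0.19265688] y range in carrier -0.17384247583813506 0.05101448018112478
post carrier y -0.07093162770542892 -0.050164542842220446 x -0.07497875820368445 -0.05633976291667713
scene post [ 0.57211991 -0.19303892  0.07501501] -0.05754677848141114
```

View pics/scene2.png

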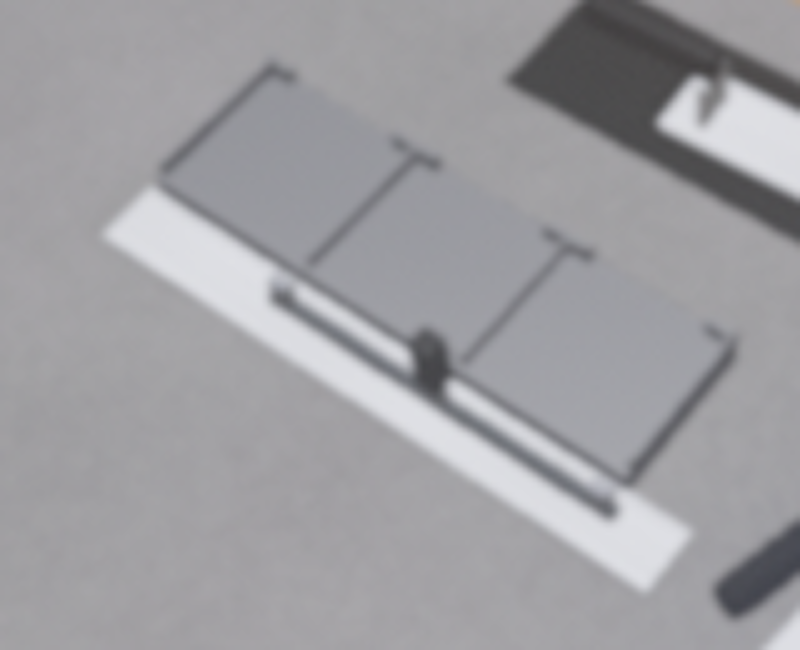

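The scene crop shows the tabs lined up with the dividers (post base at crop (433,385)). Pushing against the stop with 30 N gave no further motion, so the lock is open. Next I grip the lifter.

```bash
python3 - <<'E'
from h import *
LY=8.8; l=np.array([np.cos(np.radians(LY)),np.sin(np.radians(LY))]); g=np.array([0.5068,0.0782])+0.005*l
command_gripper(0.05,40)
move_ptp(p3(g,0.16),down(LY+90)); move_straight(p3(g,0.0420),max_speed=0.1)
print(get_tool_pos(),get_ft_force())
command_gripper(0.0,100); print(get_width(),get_tool_pos(),get_ft_force(),get_ee_rot())
print(move_straight(p3(g,0.15),max_speed=0.1)); wait(0.3); print(get_tool_pos(),get_ft_force(),get_ft_torque(),get_width())
E
```

```text
[0.51227814 0.07898039 0.04254081] [ 0.42905282 -0.13187856 -0.27174939]
0.016488269255712194 [0.51208714 0.07907263 0.0425966 ] [-0.23709643  0.29843488  6.11178237] [-90.08990054  89.94813165   8.71932742]
False
[0.5115304  0.07896733 0.14964194] [ 0.05287044  0.27853886 -0.91249176] [-0.05653665  0.02160456  0.00266833] 0.016499420843109295
```

```bash
python3 - <<'E'
from h import *
LY=93.5; l=np.array([np.cos(np.radians(LY)),np.sin(np.radians(LY))]); c=np.array([0.5589,0.2662])
g=c-0.225*l
move_ptp(p3(g,0.15),down(LY+90)); wait(0.3); print(get_tool_pos(),get_ee_rot(),np.round(get_joints(),1),get_ft_force(),get_clock())
im,d=snap("top","3",(200,130,420,310),3.5); P=cloud("top",d)
for x in covers(im)[1:]: print(x)
s,ds=snap("scene","3",(300,100,460,240),5)
H,S,V=masks(im); roi=np.zeros(V.shape,bool); roi[150:300,200:330]=1
m=roi&(V>215)&(P[...,2]>0.08)
for q in comp(m,50):
    v,u=np.nonzero(q); pp=P[q]; A=np.c_[pp[:,:2],np.ones(len(pp))]; k=np.linalg.lstsq(A,pp[:,2],rcond=None)[0]
    print("blade",rect(pp),pp[:,2].mean(),"slopes",k, "along",k[:2]@l,"across",k[:2]@[l[1],-l[0]])
E
```

```text
[0.57256178 0.04169331 0.15003163] [ 81.78268918  89.99810354 -94.71863307] [ -3.2  25.4 -14.8  49.8  -0.  -96.7] [-0.08914755  0.40456497 -1.67584882] 16.0167
(np.float64(236.30055865921787), np.float64(183.52290502793295), 895, array([0.68071289, 0.26165833]), 97.11418151855469, 87.46443176269531, 4.080787181854248)
(np.float64(234.64138678223185), np.float64(223.26652221018418), 923, array([0.55874664, 0.26618854]), 96.9093017578125, 87.67139434814453, 3.347102403640747)
blade (array([0.52001788, 0.09222319]), 256.426513671875, 70.8854751586914, 60.584930419921875) 0.12931876031917644 slopes [-2.47984235 -3.74812594  2.17029536] along -3.589744171880136 across -2.7040345604830267
```

View pics/top3.png

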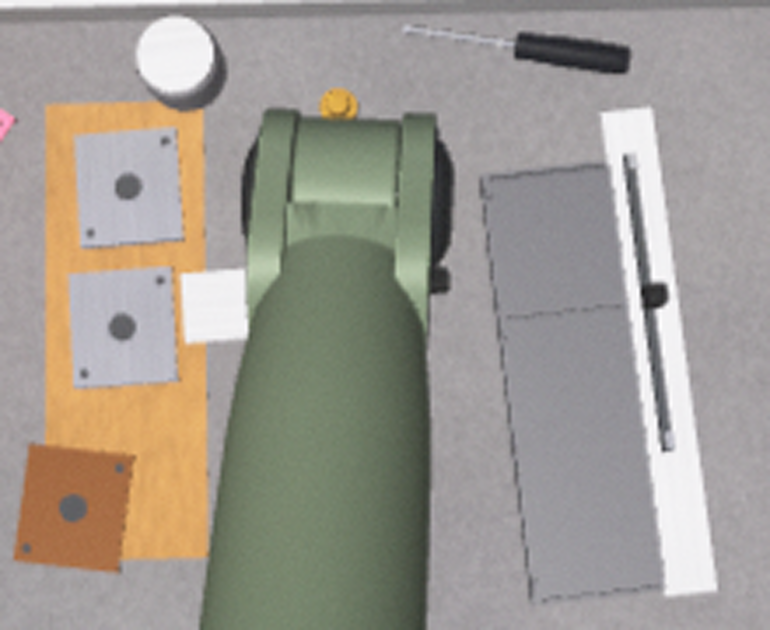

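View pics/scene3.png

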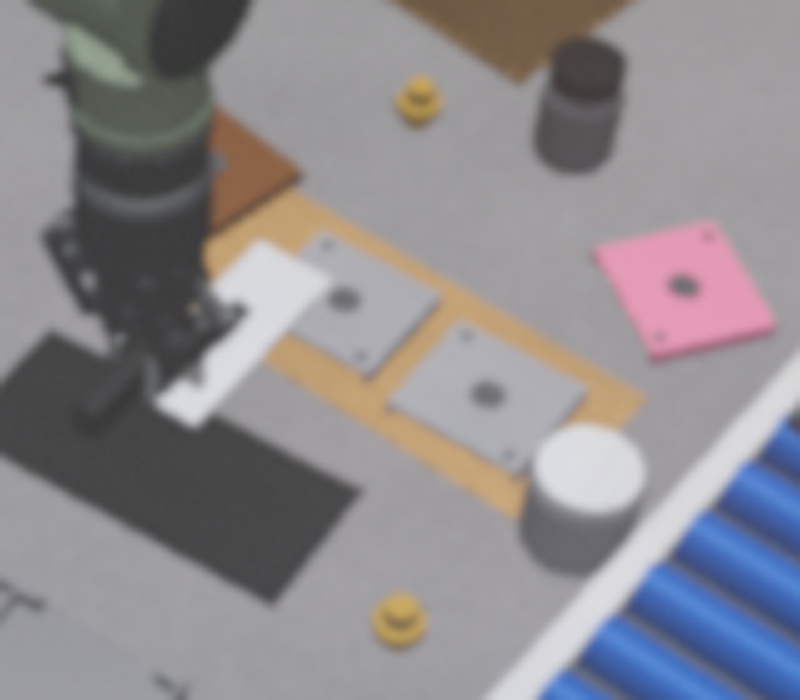

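```bash
cat >> h.py <<'E'
def blade_fit(tag,n,zlo,zhi,l,box):
    im=np.load(f"pics/{n}{tag}.npy"); P=cloud(n,np.load(f"pics/{n}{tag}d.npy")); H,S,V=masks(im)
    roi=np.zeros(V.shape,bool); u0,v0,u1,v1=box; roi[v0:v1,u0:u1]=1
    m=roi&(V>205)&(S<25)&(P[...,2]>zlo)&(P[...,2]<zhi)
    for q in comp(cv2.erode(m.astype(np.uint8),np.ones((3,3))),30):
        pp=P[q]; A=np.c_[pp[:,:2]-pp[:,:2].mean(0),np.ones(len(pp))]; k=np.linalg.lstsq(A,pp[:,2],rcond=None)[0]
        s=pp[:,:2]@l; print(n,"blade n",len(pp),"mean",pp.mean(0).round(4),"along deg",np.degrees(k[:2]@l),"across deg",np.degrees(k[:2]@[l[1],-l[0]]),"rect",rect(P[m]),"res",np.std(pp[:,2]-A@k))
E
python3 - <<'E'
from h import *
LY=93.5; l=np.array([np.cos(np.radians(LY)),np.sin(np.radians(LY))])
blade_fit("3","scene",0.08,0.14,l,(325,140,375,190)); blade_fit("3","top",0.08,0.14,l,(240,190,275,240))
E
```

```text
scene blade n 197 mean [0.5694 0.1553 0.1098] along deg -0.021326074383090077 across deg -0.16839345390320845 rect (array([0.56556525, 0.12418045]), 144.43698120117188, 56.11943435668945, -86.36938524246216) res 0.00222803877375571
top blade n 239 mean [0.5671 0.1742 0.1104] along deg 0.25442845019849203 across deg -1.801995203329983 rect (array([0.56625629, 0.1733159 ]), 55.464298248291016, 51.0523567199707, 2.2965118885040283) res 0.002878499010432166
```

The blade is level within about 0.2° in the scene view and its yaw is about 93.6°. Next I slide it under the near cover at (0.559, 0.266).

```bash
python3 - <<'E'
from h import *
LY=93.6; l=np.array([np.cos(np.radians(LY)),np.sin(np.radians(LY))]); c=np.array([0.5588,0.2662])
move_straight(p3(c-0.228*l,0.10),down(LY+90),max_speed=0.1)
move_straight(p3(c-0.228*l,0.046),max_speed=0.06); print(get_tool_pos(),get_ft_force())
h=move_straight(p3(c-0.0895*l,0.046),max_speed=0.06,threshold=8); print(h,get_tool_pos(),get_ft_force(),get_clock())
snap("scene","4",(300,100,460,240),5)
E
```

```text
[0.57351956 0.03862763 0.04636187] [-0.98885446 -0.27947201 -1.88932527]
False [0.56444763 0.17665234 0.04599154] [ 0.24001963  1.04187942 -1.89771768] 20.275
```

View pics/scene4.png

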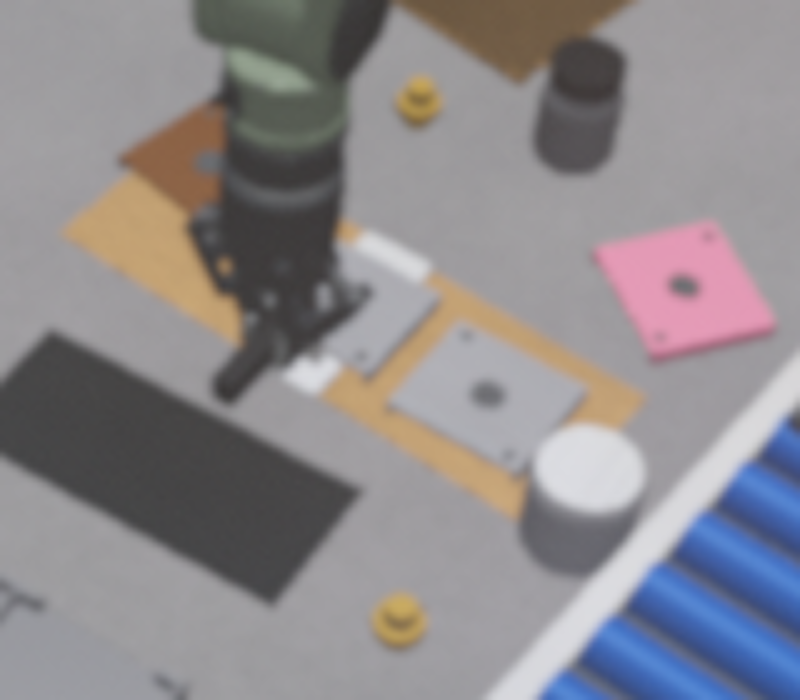

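```bash
python3 - <<'E'
from h import *
p=get_tool_pos(); move_straight(p3(p[:2],0.056),max_speed=0.02); move_straight(p3(p[:2],0.15),max_speed=0.08); wait(0.2)
print(get_tool_pos(),get_ft_force(),get_ft_torque(),get_width())
im,d=snap("scene","5",(300,60,460,200),5)
snap("top","5",(150,130,370,310),3.5)
E
```

```text
[0.56419065 0.17662538 0.14950181] [-0.21949724  0.15076647 -3.05095477] [-0.12701992 -0.04556692  0.03283875] 0.016357341018713476
```

View pics/scene5.png

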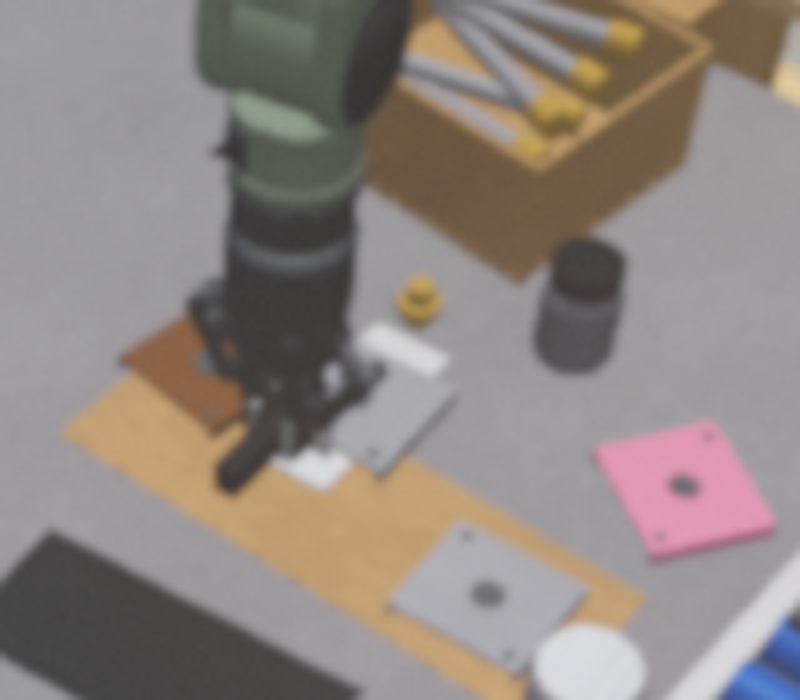

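View pics/top5.png

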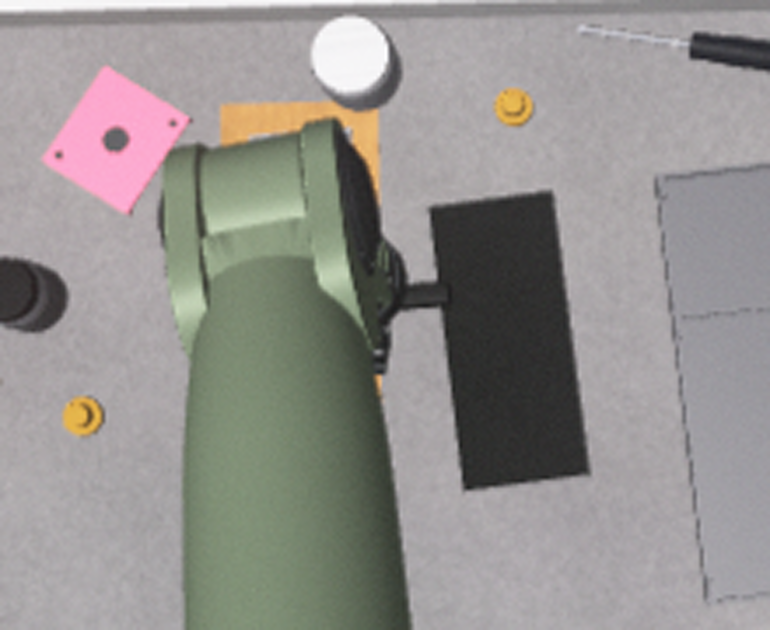

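The cover has come up with the blade, flat on it (scene crop around (395,415)). Next I carry it above bay 0.

```bash
sed -i 's/^CO=.*/CO=np.array([0.507,-0.1265])/' h.py; python3 - <<'E'
from h import *
LY=95.5; l=cx
g=bay(0)-0.0888*l
move_straight(p3([0.55,0.02],0.15),down(184.5),max_speed=0.12)
move_straight(p3(g,0.15),down(LY+90),max_speed=0.12); wait(0.3)
print(get_tool_pos(),get_ee_rot(),get_ft_force(),get_clock())
im,d=snap("scene","6",(150,130,350,290),4); snap("top","6",(200,130,420,310),3.5)
P=cloud("scene",d); roi=np.zeros(im.shape[:2],bool); roi[140:260,190:330]=1
q=roi&(P[...,2]>0.108)&(P[...,2]<0.128); H,S,V=masks(im); q&=(V>120)
for c in comp(q,60): print(rect(P[c]),P[c].mean(0),c.sum())
E
```

```text
[ 0.39614504 -0.22632188  0.15002781] [139.42421434  89.99602306 -35.06360796] [-0.30910614 -0.35378365 -2.48242235] 26.9333
(array([ 0.38584576, -0.14473743]), 146.059814453125, 103.01963806152344, -84.61212873458862) [ 0.39069171 -0.13848469  0.1126846 ] 905
```

View pics/scene6.png

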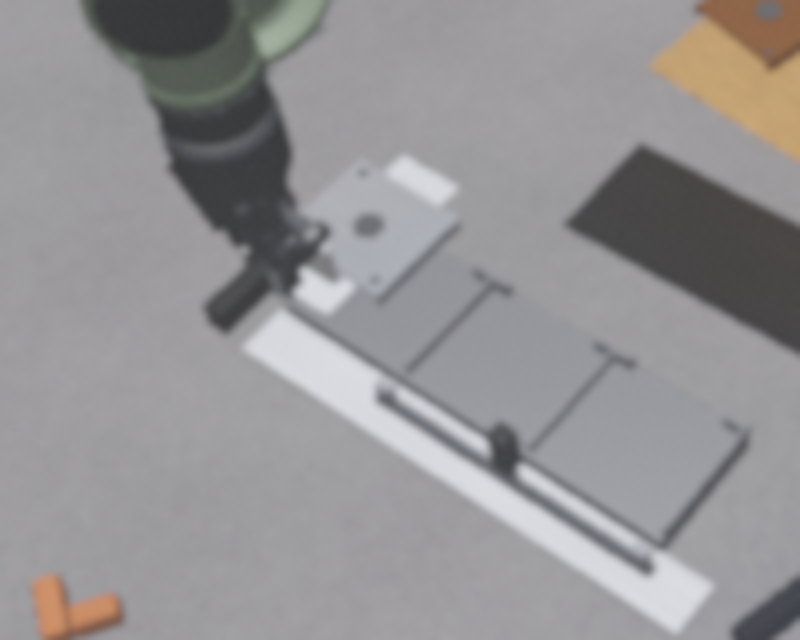

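View pics/top6.png

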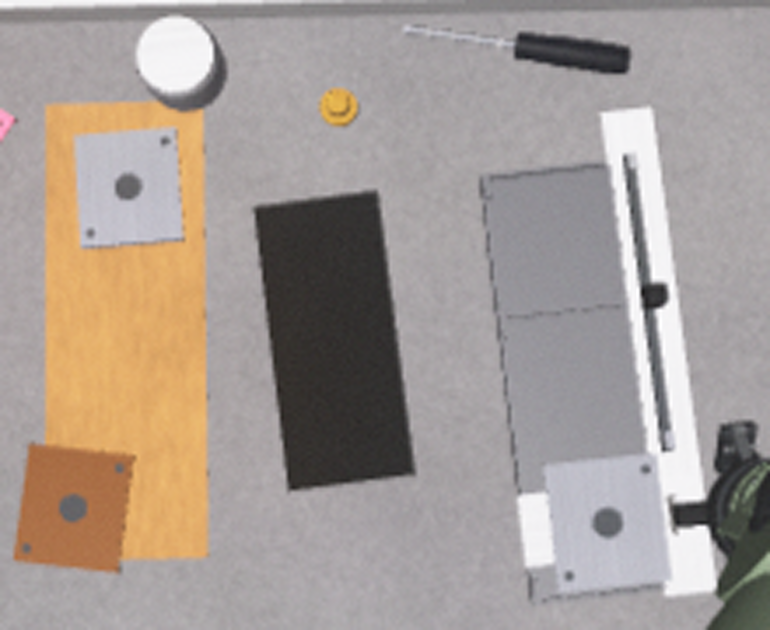

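```bash
cat >> h.py <<'E'
def cover_at(im,box,z,n="top",thr=170):
    H,S,V=masks(im); roi=np.zeros(V.shape,bool); u0,v0,u1,v1=box; roi[v0:v1,u0:u1]=1
    m=roi&(V>thr)&(V<222)&(S>5)&(S<40)
    cs=comp(cv2.morphologyEx(cv2.morphologyEx(m.astype(np.uint8),cv2.MORPH_OPEN,np.ones((3,3))),cv2.MORPH_CLOSE,np.ones((7,7))),300)
    return [rect(ray(n,np.argwhere(c)[:,::-1],z)) for c in cs]
E
python3 - <<'E'
from h import *
im=np.load("pics/top6.npy"); print(im[285,365],im[285,353],im[245,360])
for r in cover_at(im,(345,250,393,305),0.113):
    print(r, "in bay frame", (r[0]-bay(0))@cx,(r[0]-bay(0))@cy)
E
```

```text
[190 191 202] [241 241 243] [153 151 157]
(array([ 0.38748068, -0.13594992]), 102.66801452636719, 90.37954711914062, 5.1177592277526855) in bay frame 0.0020490038445003926 -0.00012519084632405214
```

The cover is within 2 mm of the centre of bay 0 and square to 0.4°. I lower it, set it down and withdraw.

```bash
cat >> h.py <<'E'
def place(i,LY=95.5):
    p=np.array(get_tool_pos()); xy=p[:2]
    move_straight(p3(xy,0.080),max_speed=0.08)
    h=move_straight(p3(xy,0.0655),max_speed=0.02,threshold=10); print("low",h,get_tool_pos(),get_ft_force())
    return xy
E
python3 - <<'E'
from h import *
xy=place(0); wait(0.2)
h=move_straight(p3(xy-0.02*cx,0.0655),max_speed=0.03,threshold=8); print(h,get_ft_force())
h=move_straight(p3(xy-0.14*cx,0.0655),max_speed=0.08,threshold=8); print(h,get_tool_pos(),get_ft_force())
move_straight(p3(xy-0.14*cx,0.15),max_speed=0.15)
im,d=snap("top","7",(200,130,420,310),3.5); snap("scene","7",(150,130,350,290),4)
for r in cover_at(im,(345,250,393,305),0.032)+cover_at(im,(215,150,262,260),0.012,thr=155):
    print(r, "in bay frame", (r[0]-bay(0))@cx,(r[0]-bay(0))@cy)
print(get_clock())
P=cloud("top",d); print(np.median(P[270:275,355:360,2]),np.median(P[290:295,366:371,2]))
E
```

```text
low False [ 0.39619816 -0.22642504  0.06557863] [ 0.11101719  0.70456822 -2.08533945]
False [ 0.77275703  0.35892077 -1.43497764]
False [ 0.40942171 -0.3651392   0.06545947] [-0.68381411  0.37290901 -1.70347133]
(array([ 0.37642139, -0.13911577]), 126.25536346435547, 95.39221954345703, 4.5079851150512695) in bay frame -4.22824843191064e-05 0.011186623067259354
(array([0.68201526, 0.26167822]), 99.17369842529297, 88.83708190917969, 3.6729023456573486) in bay frame 0.3696166579398001 -0.3314147571173322
32.4167
0.03310787458115675 0.0332752085470814
```

View pics/top7.png

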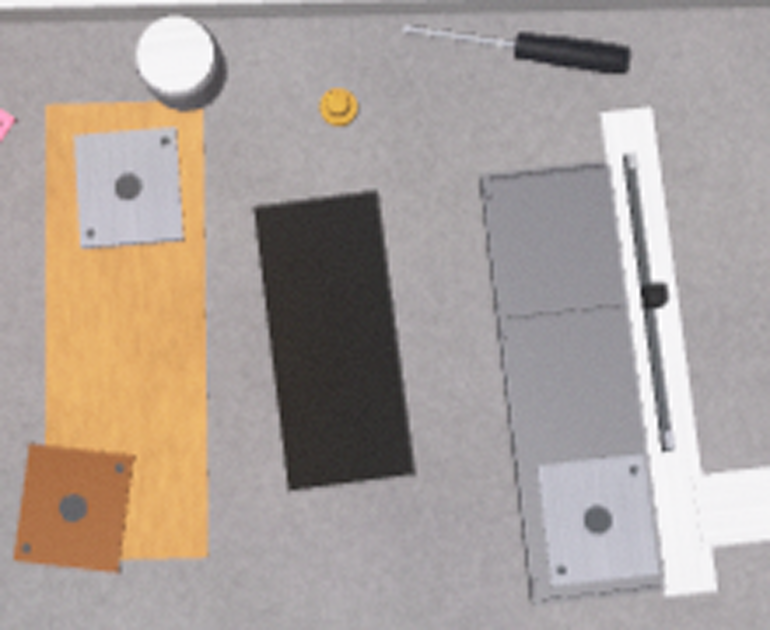

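View pics/scene7.png

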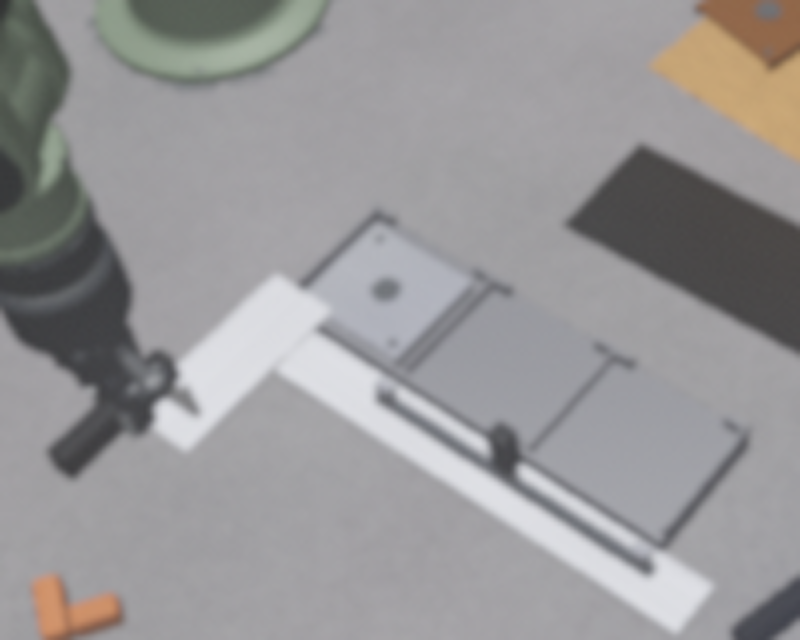

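Cover 1 is in bay 0 and flat (top at 33 mm); the rectangle fit there picked up bench pixels, so I'll refit it. Now the second cover. I offset the blade lane 6 mm to clear the brass nipple at (0.744, 0.077).

```bash
python3 - <<'E'
from h import *
im=np.load("pics/top7.npy")
for r in cover_at(im,(353,250,389,299),0.032,thr=176): print(r,"bay0 frame",(r[0]-bay(0))@cx,(r[0]-bay(0))@cy)
print("hole",ray("top",[[370.6,278.6]],0.032),bay(0))
LY=93.8; l=np.array([np.cos(np.radians(LY)),np.sin(np.radians(LY))]); n=np.array([-l[1],l[0]])
c=np.array([0.6815,0.2616])+0.006*n; print(c)
move_ptp(p3(c-0.228*l,0.15),down(LY+90)); wait(0.2); print(np.round(get_joints(),1))
im,d=snap("top","8",(150,130,370,310),3.5)
for r in cover_at(im,(215,150,262,260),0.012,thr=160): print(r)
snap("scene","8",(300,100,460,240),5)
E
```

```text
(array([ 0.38786975, -0.13860349]), 101.27677154541016, 94.04557037353516, 5.3275580406188965) bay0 frame -0.0006296346973484684 -0.0002581353732968434
hole [[ 0.38641274 -0.13754673  0.032     ]] [ 0.38755246 -0.13800149]
[0.67551319 0.26120236]
[ -3.4  37.3   5.8  58.6  -0.  -97.1]
(array([0.68201526, 0.26167822]), 99.17369842529297, 88.83708190917969, 3.6729023456573486)
```

View pics/scene8.png

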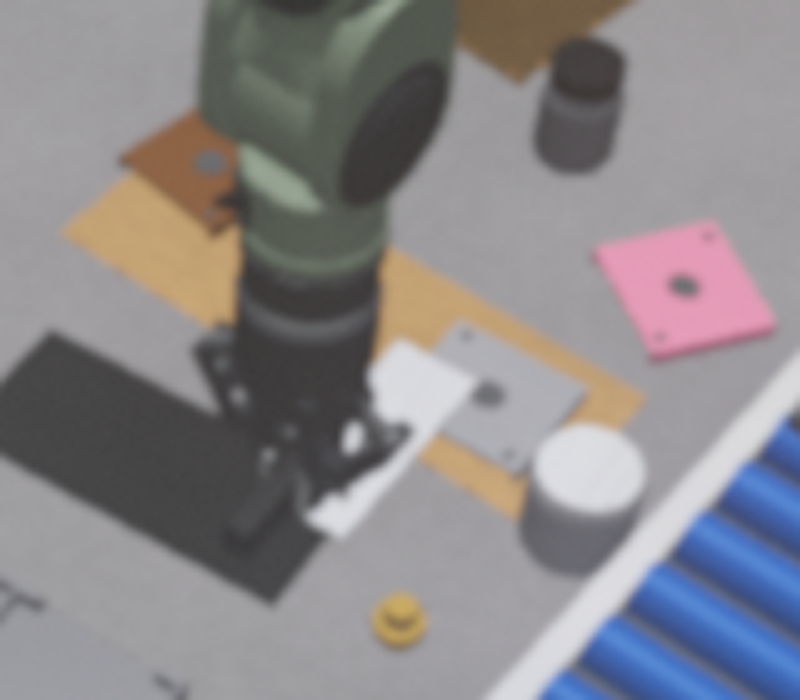

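View pics/top8.png

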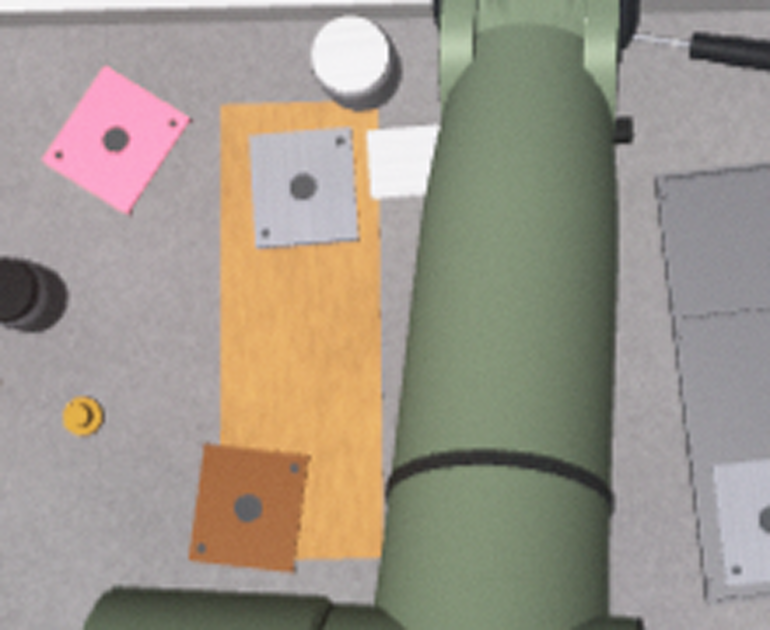

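The cover and the nipple are unmoved. I slide under, lift and carry to above bay 1.

```bash
python3 - <<'E'
from h import *
LY=93.8; l=np.array([np.cos(np.radians(LY)),np.sin(np.radians(LY))])
c=np.array([0.6755,0.2612])
move_straight(p3(c-0.228*l,0.046),max_speed=0.08); print(get_tool_pos(),get_ft_force())
h=move_straight(p3(c-0.0895*l,0.046),max_speed=0.06,threshold=8); print(h,get_tool_pos(),get_ft_force())
if not h:
    p=get_tool_pos(); move_straight(p3(p[:2],0.056),max_speed=0.02); move_straight(p3(p[:2],0.15),max_speed=0.08); wait(0.2)
    print(get_tool_pos(),get_ft_force())
    g=bay(1)-0.0888*cx-0.006*cy*-1
    move_straight(p3([0.60,0.02],0.15),down(184.5),max_speed=0.12)
    move_straight(p3(g,0.15),down(185.5),max_speed=0.12); wait(0.3)
    im,d=snap("top","9",(200,130,420,310),3.5); snap("scene","9",(150,130,350,290),4)
    for r in cover_at(im,(335,200,393,260),0.113,thr=176): print(r,"bay1 frame",(r[0]-bay(1))@cx,(r[0]-bay(1))@cy)
print(get_tool_pos(),get_clock())
E
```

```text
[0.69116294 0.03367621 0.04674312] [-0.26174056  0.07258527 -1.82108575]
False [0.68148387 0.17163766 0.04601068] [-0.01175825 -0.64046333 -1.35153108]
[0.68122075 0.17158988 0.14943406] [ 0.49797336  0.29357563 -3.57923455]
(array([ 0.5076004 , -0.12496756]), 100.42471313476562, 89.1988296508789, 5.545238971710205) bay1 frame 0.0014678390736671519 -0.0007445165792687381
[ 0.50958986 -0.21540597  0.15000123] 44.8083
```

View pics/top9.png

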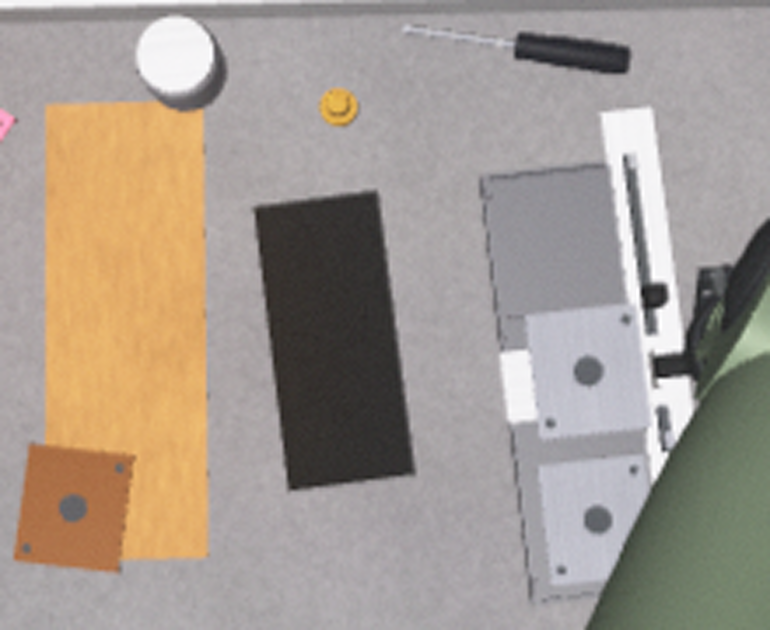

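View pics/scene9.png

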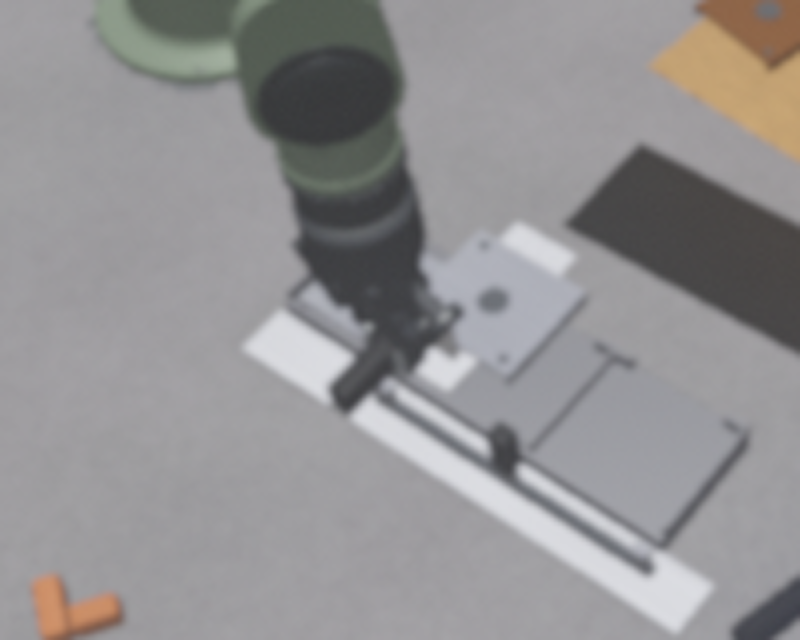

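The cover is 1.5 mm from the centre of bay 1 and square. I lower and withdraw.

```bash
python3 - <<'E'
from h import *
xy=place(1); wait(0.2)
h=move_straight(p3(xy-0.02*cx,0.0655),max_speed=0.03,threshold=8); print(h,get_ft_force())
h=move_straight(p3(xy-0.14*cx,0.0655),max_speed=0.08,threshold=8); print(h,get_tool_pos(),get_ft_force())
move_straight(p3(xy-0.14*cx,0.15),max_speed=0.15)
im,d=snap("top","10",(200,130,420,310),3.5); snap("scene","10",(150,130,350,290),4)
P=cloud("top",d)
for b,box in ((0,(350,252,388,297)),(1,(345,214,384,256))):
  for r in cover_at(im,box,0.032,thr=178):
    print(b,r,"bay frame",(r[0]-bay(b))@cx,(r[0]-bay(b))@cy)
print(get_clock())
E
```

```text
low False [ 0.50972447 -0.21545989  0.06561701] [ 0.69735915  0.20791358 -2.42125394]
False [ 0.33848409  0.07274282 -2.30447092]
False [ 0.52298151 -0.35422419  0.06550061] [ 0.23706652 -0.11367488 -2.29248571]
0 (array([ 0.40263855, -0.13688623]), 130.39764404296875, 93.37841796875, 5.34635591506958) bay frame -0.00033581259588752997 -0.015123533144374451
1 (array([ 0.50769769, -0.12662331]), 100.20643615722656, 93.4021224975586, 5.286386489868164) bay frame -0.00018960949504455893 -0.0006826624488529497
50.1917
```

View pics/top10.png

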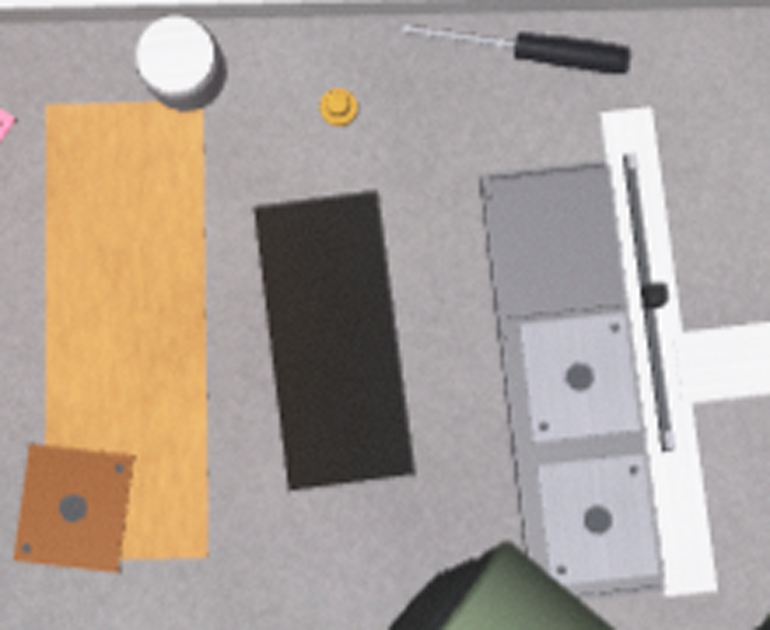

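View pics/scene10.png

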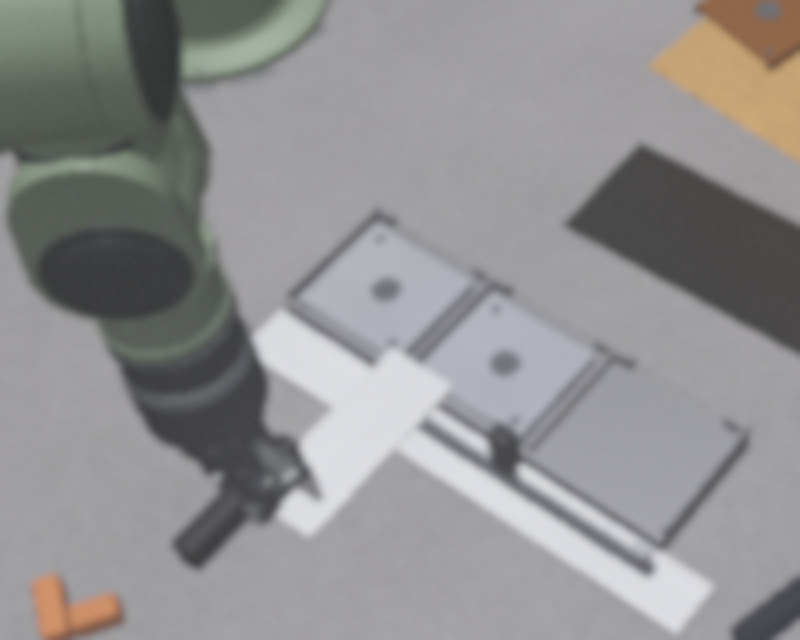

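Both covers lie flat in bays 1 and 0, at crop (579,377) and (597,520). No other silver cover is on the bench. I return the lifter to its mat.

```bash
python3 - <<'E'
from h import *
LY=6.6; l=np.array([np.cos(np.radians(LY)),np.sin(np.radians(LY))]); g=np.array([0.5455,0.085])-0.0525*l
move_ptp(p3(g,0.16),down(LY+90)); move_straight(p3(g,0.055),max_speed=0.1)
h=move_straight(p3(g,0.0425),max_speed=0.02,threshold=5); print(h,get_tool_pos(),get_ft_force())
command_gripper(0.04,40); p=get_tool_pos(); move_straight(p3(p[:2],0.16),max_speed=0.12)
move_ptp(p3([0.45,-0.40],0.25),down(90))
im,d=snap("top","11",(200,130,420,310),3.5); P=cloud("top",d); H,S,V=masks(im)
roi=np.zeros(V.shape,bool); roi[175:280,268:325]=1
for c in comp(roi&(P[...,2]>0.055),30):
    v,u=np.nonzero(c); print("handle",rect(ray("top",np.c_[u,v],0.064)))
for c in comp(roi&(V>200),100):
    v,u=np.nonzero(c); r=rect(ray("top",np.c_[u,v],0.0025)); print("blade",r)
roi[:]=0; roi[150:310,360:410]=1
for c in comp(roi&(P[...,2]>0.06),8):
    v,u=np.nonzero(c); print("post",rect(ray("top",np.c_[u,v],0.078)))
for b,box in ((0,(353,260,389,299)),(1,(345,214,384,256))):
  for r in cover_at(im,box,0.032,thr=178): print(b,r,"bay frame",(r[0]-bay(b))@cx,(r[0]-bay(b))@cy)
print(get_clock())
E
```

```text
True [0.49301637 0.07898921 0.04264948] [-0.11693793  0.35185305  4.67441947]
handle (array([0.48777588, 0.07808224]), 99.82494354248047, 20.103092193603516, 8.257120132446289)
blade (array([0.57945667, 0.08918364]), 143.49888610839844, 54.22171401977539, 6.56818151473999)
post (array([ 0.57240979, -0.18680681]), 18.970561981201172, 18.182260513305664, -77.00791454315186)
0 (array([ 0.38799481, -0.13660565]), 99.9922866821289, 90.0898208618164, 5.30874490737915) bay frame 0.0013470143575917061 -0.0005741044836986113
1 (array([ 0.5077244 , -0.12516097]), 99.88386535644531, 89.79728698730469, 5.286393165588379) bay frame 0.0012634325322642243 -0.0008494008668643417
57.275
```

View pics/top11.png

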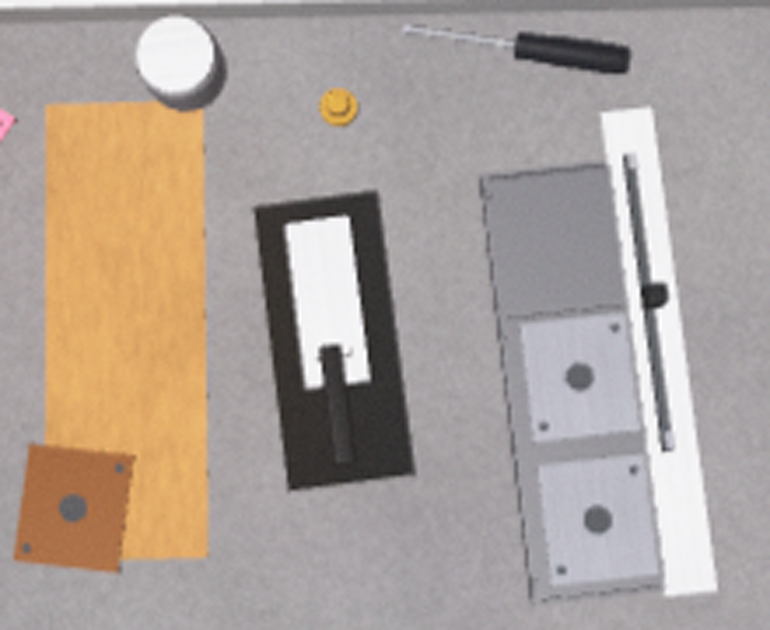

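The lifter is flat on its mat (yaw 6.6°, middle within 2 mm of the mat centre), and both covers are within 1.5 mm of their bay centres. Now I slide the lock home.

```bash
python3 - <<'E'
from h import *
post=np.array([0.5718,-0.1870])
command_gripper(0.06,40)
move_ptp(p3(post,0.14),down(CY)); move_straight(p3(post,0.052),max_speed=0.1)
command_gripper(0.0,40); print(get_width(),get_tool_pos())
p=np.array(get_tool_pos())
h=move_straight(p3(p[:2]+cy*0.067,0.0525),max_speed=0.04,threshold=15); q=np.array(get_tool_pos()); print(h,q,get_ft_force(),"travel",(q-p)[:2]@cy)
h=move_straight(p3(q[:2]+cy*0.012,0.0525),max_speed=0.02,threshold=30); q=np.array(get_tool_pos()); print(h,q,get_ft_force(),"travel",(q-p)[:2]@cy)
wait(0.3); command_gripper(0.06,40)
move_straight(p3(get_tool_pos()[:2],0.16),max_speed=0.15)
move_ptp(p3([0.45,-0.40],0.25),down(90)); wait(0.3)
im,d=snap("top","12",(200,130,420,310),3.5); P=cloud("top",d); snap("scene","12",(180,150,380,300),4)
roi=np.zeros(im.shape[:2],bool); roi[150:310,360:410]=1
for c in comp(roi&(P[...,2]>0.06),8):
    v,u=np.nonzero(c); r=rect(ray("top",np.c_[u,v],0.078)); print("post",r,(r[0]-CO)@cy)
for b,box in ((0,(353,260,389,299)),(1,(345,214,384,256))):
  for r in cover_at(im,box,0.032,thr=178): print(b,r,"bay frame",(r[0]-bay(b))@cx,(r[0]-bay(b))@cy)
print(get_clock())
E
```

```text
0.01747367724166013 [ 0.57132181 -0.18719324  0.05262871]
True [ 0.51160313 -0.19304588  0.05264872] [1.71363554 0.04131392 0.70876257] travel 0.060004697434935465
True [ 0.51173042 -0.1930266   0.05271399] [3.98502335 1.53098786 1.82163481] travel 0.059876148212655925
post (array([ 0.51305792, -0.19253435]), 17.390649795532227, 17.140026092529297, -2.0465850830078125) 0.00029907884118174046
0 (array([ 0.38785181, -0.13674243]), 100.32022857666016, 90.33612823486328, 5.327460765838623) bay frame 0.0012245707368406097 -0.00041864771952795893
1 (array([ 0.50769043, -0.12518314]), 99.90751647949219, 89.74064636230469, 5.17365026473999) bay frame 0.0012446266800147843 -0.0008134669085345161
66.225
```

View pics/top12.png

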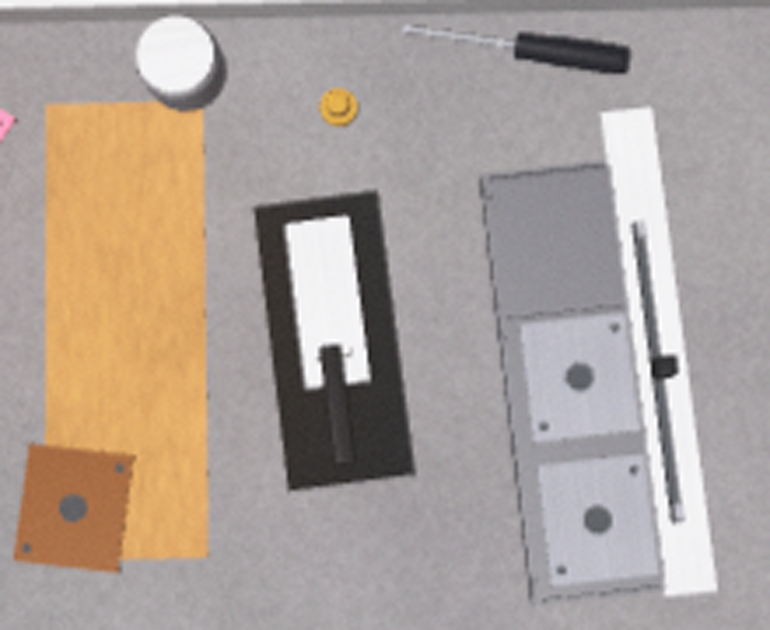

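View pics/scene12.png

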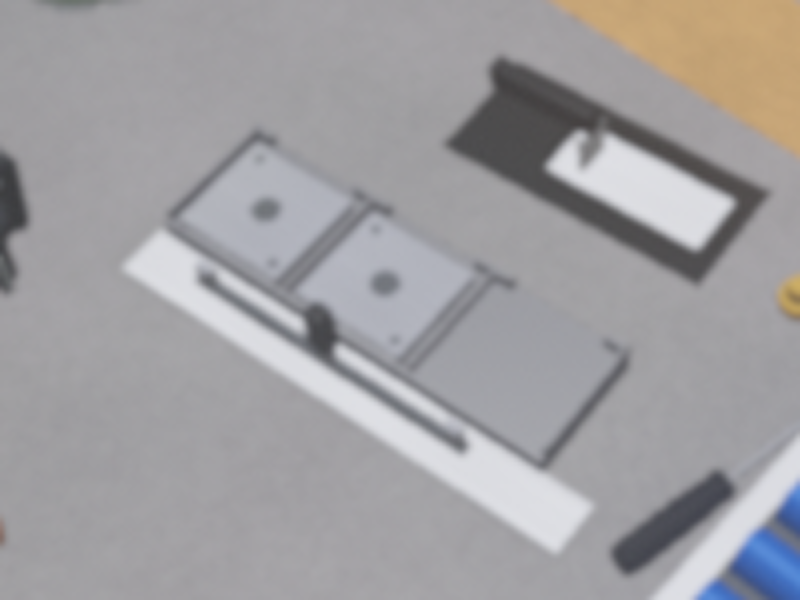

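The lock travelled exactly 60 mm, stop to stop, and its post stands before the middle of bay 1 at crop (664,366). The covers lie square, the lifter is on its mat, and the arm is clear. I hand in.

```bash
python3 -c "
from workcell import *
sign_off(); print(get_clock())"
```

```text
the job is handed in; nothing more can be done
the job is handed in; nothing more can be done
```

The job is finished and handed in at about 66 s. I opened the lock and carried the two silver covers present into bays 0 and 1 on the lifter. Then I laid the lifter back on its mat and slid the lock home.

The last pictures showed:
- **Covers:** each is about 1.5 mm from its bay centre and within 0.5° of square. Tops read at about 33 mm, as expected for flat on the bay floor; that height was read for bay 0 only, and bay 1 was judged flat from the pictures. The fingers never came near either cover.
- **Lifter:** it lies flat on its mat, with its middle about 2 mm from the mat centre and its yaw within 2° of lengthwise.
- **Lock:** the closing stroke measured 60.0 mm from stop to stop, and pushing with 30 N moved it no further. The post reads 0.3 mm from its locked position.
- **Bystanders:** those in the last pictures look unmoved; the last close-up did not show the jar and one nipple. The brown and pink plates were not touched.

Checks that disagreed:
- **Lock when opened:** the top picture put the post about 4 mm further along than the arm's reading. The scene picture, the later top picture and the 60 mm stroke all agreed with the arm.
- **Cover fits:** some were spoiled by neighbouring pixels in the mask. I repeated them with tighter boxes, and they came out right.

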